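# Pulse the scrap grinder with its bayonet lid

### The arm

A 6-joint arm with a two-finger parallel gripper is mounted at the origin on the work surface. World frame = base frame: x ahead of the robot, y to its left, z up, the work surface at z = 0. Lengths are in m, angles in rad, forces in N, time in s.
With the tool pointing down it reaches from about 0.225 to 0.875 m from the base axis. Payload 3.4 kg.
Tool frame: the origin (TCP) lies midway between the tips of the shut fingers; the grasp point (between the pads) lies 19 mm behind it (bot.hold_point_z is the distance from the TCP to the grasp point, in m); z points along the fingers, y is the line along which they close (so a half turn about z gives the same grasp; the last joint's range is limited). The gripper opens to 85 mm and grips with 20 to 120 N. Pads are 22 mm wide; open, the fingers measure 114 mm over their backs; the gripper's body (76 mm by 85 mm) begins 54 mm behind the grasp point. The pads swing forward as they close: fully open they stand 13 mm farther back than shut.
Start: joints at [1.05, 0.276, 1.505, -0, 1.361, -0.121], TCP at [0.224, 0.53, 0.231] pointing down, gripper open.
Joint ranges: [-2.89, 2.89], [-0.75, 2.08], [0.22, 2.7], [-1.18, 4.32], [0.11, 2.71], [-2.7, 2.7]. Speed limits (rad/s): [2.57, 2.57, 3.14, 3.14, 3.14, 3.14].

### API

Orientations are given as a 3x3 rotation matrix whose columns are the frame's x, y, z axes.
In Python, from rig import bot gives the robot as it stands.
- The arm moves only by the tool jog_arm, called after ">>>" as a command line: name --pt "numbers of a row" for each row, then --argument value for the rest. Schema: {"type":"object","properties":{"offsets":{"type":"array","items":{"type":"array","items":{"type":"number"},"minItems":4,"maxItems":4},"minItems":1,"maxItems":8},"finger_gap":{"type":"number"},"squeeze":{"type":"number"},"only":{"type":"string"},"quiet":{"type":"boolean"},"lines":{"type":"string"}},"required":["offsets"],"additionalProperties":false}. offsets is a list of rows, 1 to 8 of them, each of 4 numbers: dx, dy, dz in shares of 0.4 m (1.0 is 0.4 m), then a turn about the tool's z in shares of 180 degrees (1.0 is 180 degrees); each row is the pose to reach, as a shift and turn from the pose commanded when the call began, along the tool's axes at that moment; what a row does not reach only later rows make up. A row lasts 1/10 s, in which the tool goes at most 0.05 m and 0.15 rad, less where a joint would pass 70% of its speed; a pose out of reach is approached as far as the arm can. finger_gap is the finger opening in m, set as the call begins (left out keeps the last). The fingers move at their own pace and stop on an object; squeeze is the grip in N (left out, the last holds). Time passes only in rows, so rows that do not move let the fingers close. The tool returns the time, the measured TCP pose, the force, the opening and the grip force at its end. only (a regular expression) keeps the lines of the reply that match it, lines (a string "A,B") keeps lines A to B, and quiet returns only ok. A shift or turn number past 1, either way, is cut back to 1. Input that does not fit is refused with a message, and nothing moves.
- bot.state(): the state, without advancing time (a new reading comes with each control period).
- bot.grab_frame(name): name is "scene" or "top"; returns a dict with "frame" (420x560x3 uint8, red, green, blue), "range_z" (420x560 float32, m along the optical axis (not along the pixel's ray), 0 where there is no reading), "fovy" (degrees; the focal length in pixels is half the picture's height over the tangent of half this angle, whatever the lens; pixels are square), "cx", "cy" (the principal point, pixels), "origin" and "rotation" of the camera in the world. Camera axes: x right, y up, looking along -z (the intrinsics and any distortion apply to the point x, -y, -z); pixel columns grow to the right and rows downward; lengths in m; the calibration is good to about 2 mm. A picture is of the moment at which its call begins.
- bot.hand_in(): hands the job in; it is judged then, once.
The state is a dict: "time": time; "joint_positions": joint angles; "qvel": joint speeds; "joint_torque": joint torques, N m; "tool_pos": TCP position; "tcp_rot": TCP orientation; "contact_force": force on the tool from outside, world axes, zero at the start; "torque": the same for the moment, N m; "width": finger opening in m; "grasp_force": force on a finger pad.
Only numpy, scipy, OpenCV 4.12 (cv2) and the standard library are available. Lean on these libraries where they do the work, as an engineer would, in place of code of your own. Each camera call takes 0.05 s, during which the arm holds its last target. There are 200 camera calls.

### The job

Put the failed, layer-shifted print into the scrap grinder's open chamber, then fit the grinder's bar-handled bayonet lid: its two lugs go down through the collar's slots until the lid lies flat. Turn the lid clockwise (seen from above) to the half-turn mark, the single round pips 45 degrees on, stopping before it clicks into its lock. Finish while still gripping the lid, holding it there against its return spring, and leave everything else on the table where it is.

Things in the scene. Friction and masses are not known exactly. Their poses are not given: they have to be found in the camera images.
- grinder: Fixed scrap grinder: black round base (156 mm diameter, 45 mm high) with an aluminium drum, 112 mm outer diameter, its flat top (deck) 145 mm above the table. Origin at table level on the drum's axis, z up; two collar slots lie on its own +x and -x (same after 180 degrees; yaw varies). Chamber 88 mm inner diameter, floor at z = 50 mm.
- deck (a point): Centre of the mouth, on the grinder's axis at deck height. The 8 mm thick collar here narrows the mouth to 72 mm diameter. Two slots, 20 mm wide, widen it to radius 44 mm. Stops under the collar keep inserted lugs from turning anticlockwise out of the slot; clockwise is free.
- slot (a point): On the deck at one slot: 40 mm from the axis along the grinder's +x. The other slot lies straight across.
- half_mark (a point): The half-turn mark: a small black round pip, 6 mm, on the deck's edge at radius 51 mm, 45 degrees clockwise (from above) of this slot; a second pip lies straight across. At 90 degrees clockwise a pair of short black bars marks the lock: from about 56 degrees two spring plungers resist the lugs, which click behind them at about 88 degrees.
- lid: Black bayonet lid, 0.16 kg, standing loose on its plug. Origin at the centre of the plug's underside, z up (same after 180 degrees). Plug 66 mm diameter, 17.5 mm high, chamfered foot; at the foot two lugs on its own +x and -x, 14 mm wide, 7 mm high, out to radius 41 mm. Plate above: 92 mm diameter, z = 17.5 to 25.5 mm. Fully seated on the deck, its origin is 127.5 mm above the table.
- lid_grip (a point): Middle of the lid's upright grip bar, 41.5 mm above the lid's origin. Bar along the lid's x, over the lugs: aluminium, 70 mm long, 14 mm wide, flat sides, from 25.5 to 57.5 mm above the lid's origin. To enter the slots the bar lies along the grinder's x; play 3 mm all round (4.5 degrees); at the half-turn mark it points at the round pips.
- tower: The failed print: yellow plastic tower, 30 g, 44 mm high, upright, loose; three blocks 22 x 22 mm shifted like stairs along its own +x: bottom (z 0 to 14 mm) centred at x = 0, middle (14 to 28) at 4 mm, top (28 to 44) at 8 mm; its +y and -y faces are flush, 22 mm apart. Origin at the centre of the bottom block's underside, z up.
- tower_mid (a point): Middle of the failed print, at (4, 0, 22) mm in its frame.
- switch_ring (a joint): Angle (rad) of the sprung ring under the collar that the lugs push round clockwise: 0 at rest, growing clockwise, end stop 1.6. It follows the lid after about 0.06 rad of slack, so reads about 0.72 at the half-turn mark. Its spring takes about 0.1 N m to start, 0.2 N m at the mark, and turns a released lid back.
- frame: Bystander: flat yellow printed frame, 90 x 110 mm, 10 mm thick, origin at its underside's centre.
- rook: Bystander: yellow printed round chess rook, 28 mm diameter, 44 mm high; round, not stepped. Origin at its foot.
- cap: Bystander: plain black round jar cap, 76 mm diameter, 18 mm high, no bar and no lugs. Origin at its underside's centre.
- scraper: Bystander: spatula lying on the left, handle towards the robot.
- driver: Bystander: screwdriver lying on the right.
- solvent: Bystander: white plastic bottle, 60 mm diameter, 150 mm high, at the far right. Origin at its foot.
- gluestick: Bystander: glue stick standing at the far left, 30 mm diameter, 90 mm high. Origin at its foot.

How it is judged:
On the way, in this order (a step that is already met when the one before it is completed fails the run):
1. the failed print lies let go in the grinder's chamber (horizontal distance between tower_mid and deck below 0.045 m and z of tower_mid in the frame of grinder between 0.045 and 0.115 m and contact force between the fingers and tower below 0.1 N), for 0.2 s.
2. the lid is in the slots, flat on the deck, before it is turned (horizontal distance between lid and deck below 0.006 m and z of lid in the frame of grinder below 0.1305 m and angle between lid's own z axis and vertical below 0.06 rad and angle between the x axis of lid and the x axis of grinder, either way round below 0.3 rad), for 0.1 s.
At the end, for the whole second after the job is handed in: The failed print is inside the chamber; the lid lies flat on the deck (within 3 mm of seated, 6 mm of centre), turned clockwise to within 11 degrees of the 45-degree mark, carrying the spring ring along, at rest, and the fingers still grip it with more than 3 N (all of step 1 and horizontal distance between lid and deck below 0.006 m and z of lid in the frame of grinder below 0.1305 m and angle between lid's own z axis and vertical below 0.06 rad and angle between the x axis of lid and the x axis of grinder, either way round between 0.595398 and 0.975398 rad and value of joint switch_ring between 0.42 and 1 rad and angular speed of lid below 0.15 rad/s and contact force between the fingers and lid above 3 N); the arm keeps its last pose, push and grip.
It fails at once if the lid was turned on to its lock click (value of joint switch_ring above 1.35 rad).
It fails at once if another thing on the table was knocked or moved by more than 3 cm (distance of any of frame, rook, cap, scraper, driver, solvent, gluestick from where it was at the start of the episode above 0.03 m).
It also fails if it takes over 51 s, if anything falls off the work surface, if the arm or the gripper's body presses on something with over 40 N, if the wrist force passes 120 N, or if a joint passes its speed limit or range.

## Working session

There is one attempt and no reset: what is moved stays moved. The work goes in short steps, Python scripts to look and compute and a tool call to move; the robot and the scene stay as the last step left them, time stands still between calls to the robot, and variables do not carry over. Pictures are saved under pics/ and viewed, at most 10 in all, crops included, and the job is handed in when it is done.

```bash
ls; mkdir -p pics
```

Run:
```python
from rig import bot
import cv2,numpy as np
for n in("scene","top"):
    f=bot.grab_frame(n)
    np.savez(f"pics/{n}0.npz",**f)
    cv2.imwrite(f"pics/{n}0.png",f["frame"][:,:,::-1])
    print(n,{k:(v if k not in("frame","range_z") else v.shape) for k,v in f.items()})
s=bot.state();print(s)
```

```text
pics
rig.py
scene {'frame': (420, 560, 3), 'range_z': (420, 560), 'fovy': 53.06360279174302, 'cx': 287.5146393422257, 'cy': 206.3372269240529, 'origin': array([1.012952  , 0.69560248, 0.74466157]), 'rotation': array([[-0.83735919, -0.3330713 ,  0.43346638],
       [ 0.54650741, -0.49175529,  0.677869  ],
       [-0.01261932,  0.80451243,  0.59380174]])}
top {'frame': (420, 560, 3), 'range_z': (420, 560), 'fovy': 47.91316223112261, 'cx': 272.0280401550946, 'cy': 217.69578734659052, 'origin': array([ 0.35331671, -0.0025678 ,  1.51090968]), 'rotation': array([[-0.0158845 ,  0.98882153, -0.14825542],
       [-0.99970828, -0.01840438, -0.01564046],
       [-0.01819417,  0.14796373,  0.98882542]])}
{'time': 0.1, 'joint_positions': array([ 1.04995696e+00,  2.76546269e-01,  1.50599812e+00,  7.11911953e-06,
        1.36070177e+00, -1.21014278e-01]), 'qvel': array([-0.00074173, -0.00324996, -0.00263624, -0.00057193, -0.00163363,
        0.00068334]), 'joint_torque': array([ 1.24582944e-03, -4.17704308e+01, -2.46404976e+01, -2.21106734e-04,
        5.80680746e-03,  3.28708623e-06]), 'tool_pos': array([0.22360001, 0.52923866, 0.23052128]), 'tcp_rot': array([[-9.21128428e-01,  3.89257925e-01, -8.28837431e-04],
       [ 3.89258752e-01,  9.21127340e-01, -1.43078882e-03],
       [ 2.06518931e-04, -1.64057248e-03, -9.99998633e-01]]), 'contact_force': array([-0.50992373, -0.20113329,  0.77147211]), 'torque': array([-0.01683489,  0.04522234,  0.02028402]), 'grasp_force': 0.0, 'width': 0.08518631165491461}
```

View pics/scene0.png

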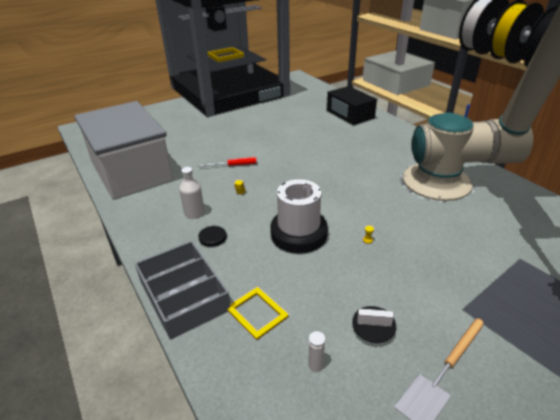

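View pics/top0.png

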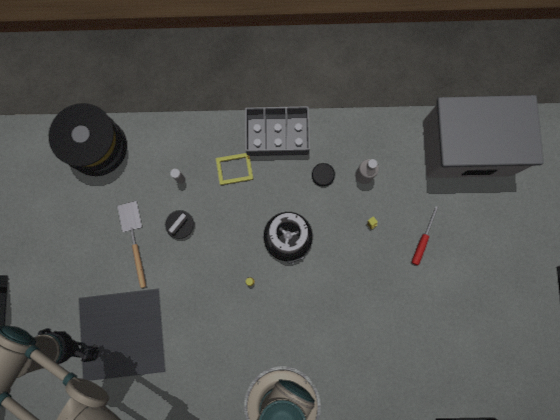

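The scene view shows the stepped yellow print near (240,187), the rook at (369,235), the lid with its bar at (375,322) and the grinder at (299,210). In the top view the print is at (373,223), the rook at (250,282), the lid at (180,225) and the grinder mouth at (289,232). Next I'll measure all of these from both views.

Create h.py:
```python
import numpy as np,cv2
def load(n): return dict(np.load(f"pics/{n}.npz"))
def cloud(f):
    H,W=f["range_z"].shape; fl=H/2/np.tan(np.radians(f["fovy"])/2)
    v,u=np.mgrid[:H,:W]; d=f["range_z"]
    p=np.stack([(u-f["cx"])/fl*d,-(v-f["cy"])/fl*d,-d],-1)
    return p@f["rotation"].T+f["origin"]
def proj(f,P):
    H=f["range_z"].shape[0]; fl=H/2/np.tan(np.radians(f["fovy"])/2)
    c=(np.atleast_2d(P)-f["origin"])@f["rotation"]
    return np.c_[f["cx"]+fl*c[:,0]/-c[:,2],f["cy"]-fl*c[:,1]/-c[:,2]]
```

Run:
```python
from h import *
for n,boxes in (("scene0",dict(tower=(180,197,228,252),lid=(300,345,350,400),grinder=(175,250,265,335),rook=(222,247,358,380))),("top0",dict(tower=(213,232,364,382),lid=(208,242,162,196),grinder=(205,265,260,318),rook=(275,290,242,258)))):
    f=load(n);c=cloud(f);
    hsv=cv2.cvtColor(f["frame"],cv2.COLOR_RGB2HSV)
    print(n)
    t=c[f["range_z"]>0];print("table z",np.percentile(t[(abs(t[:,2])<.03)][:,2],[5,50,95]))
    for k,(a,b,l,r) in boxes.items():
        q=c[a:b,l:r].reshape(-1,3);h=hsv[a:b,l:r].reshape(-1,3)
        ok=(f["range_z"][a:b,l:r].ravel()>0)
        if k in("tower","rook"): ok&=(h[:,1]>130)
        else: ok&=q[:,2]>.012
        q=q[ok];print(k,len(q),q.mean(0).round(4),"min",q.min(0).round(4),"max",q.max(0).round(4),np.percentile(q[:,2],[50,90,97]).round(4))
        if k=="grinder": z=(q[:,2]>.135)&(q[:,2]<.155)
        elif k=="lid": z=q[:,2]>.045
        else: z=q[:,2]>.036
        z=q[z]
        if len(z)>3:
            (o,s,an)=cv2.minAreaRect((z[:,:2]*1000).astype(np.float32)); print("  top",len(z),"meanz",z[:,2].mean().round(4),np.round(o,1),np.round(s,1),round(an,1),"mean",z.mean(0).round(4))
    # crops
    for k in ("grinder","tower","lid"):
        a,b,l,r=boxes[k];
        cv2.imwrite(f"pics/{n}_{k}.png",cv2.resize(f["frame"][a-5:b+5,l-5:r+5,::-1],(400,400 ),interpolation=cv2.INTER_CUBIC))
ims=[[cv2.imread(f"pics/{n}_{k}.png") for k in("grinder","tower")] for n in("scene0","top0")]
cv2.imwrite("pics/m.png",cv2.resize(cv2.vconcat([cv2.hconcat(i) for i in ims]),(600,600)))
```

```text
scene0
table z [-0.00257107  0.00014378  0.01440558]
tower 102 [ 0.558  -0.2881  0.0303] min [ 0.5402 -0.304   0.0044] max [ 0.5701 -0.2744  0.0474] [0.0323 0.0446 0.0454]
  top 45 meanz 0.0426 [ 557.9 -290.4] [24.5 24.8] 21.0 mean [ 0.5593 -0.2898  0.0426]
lid 1313 [0.5696 0.3249 0.0335] min [0.5171 0.2719 0.0162] max [0.6085 0.3637 0.0606] [0.0263 0.0565 0.058 ]
  top 308 meanz 0.0545 [562.9 318. ] [17.2 68.9] 50.0 mean [0.5644 0.3193 0.0545]
grinder 3211 [ 0.533  -0.003   0.0866] min [ 0.4346 -0.0959  0.0123] max [0.5957 0.0526 0.1494] [0.09   0.1443 0.146 ]
  top 686 meanz 0.1433 [518.  -25.6] [109.8 111.3] 38.6 mean [ 0.5206 -0.0209  0.1433]
rook 126 [0.3813 0.0986 0.0269] min [0.3657 0.0843 0.0023] max [0.3906 0.1079 0.0471] [0.027  0.0441 0.0451]
  top 55 meanz 0.0427 [378.   95.7] [23.3 21.7] 54.3 mean [0.3796 0.0968 0.0427]
top0
table z [-5.55968302e-03  4.36906236e-05  6.69441001e-03]
tower 21 [ 0.5465 -0.2929  0.0238] min [ 5.387e-01 -3.037e-01 -5.000e-04] max [ 0.5549 -0.2842  0.046 ] [0.0246 0.0453 0.0459]
lid 644 [0.5609 0.3143 0.0314] min [0.5162 0.272  0.0122] max [0.6074 0.3599 0.0656] [0.0268 0.056  0.0592]
  top 118 meanz 0.0561 [562.3 316.3] [16.3 69.4] 50.5 mean [0.561  0.3157 0.0561]
grinder 1945 [ 0.5096 -0.028   0.0793] min [ 0.4303 -0.1039  0.0122] max [0.5932 0.0473 0.1562] [0.0479 0.1462 0.1485]
  top 637 meanz 0.1446 [517.4 -28.2] [107.7 109.7] 89.0 mean [ 0.517  -0.0284  0.1446]
rook 10 [0.3708 0.0876 0.0256] min [0.3655 0.082  0.0024] max [0.3803 0.0974 0.0494] [0.0267 0.0459 0.0484]
  top 5 meanz 0.0448 [373.6  84.2] [ 2.8 13.6] 63.1 mean [0.3742 0.0842 0.0448]
```

View pics/m.png

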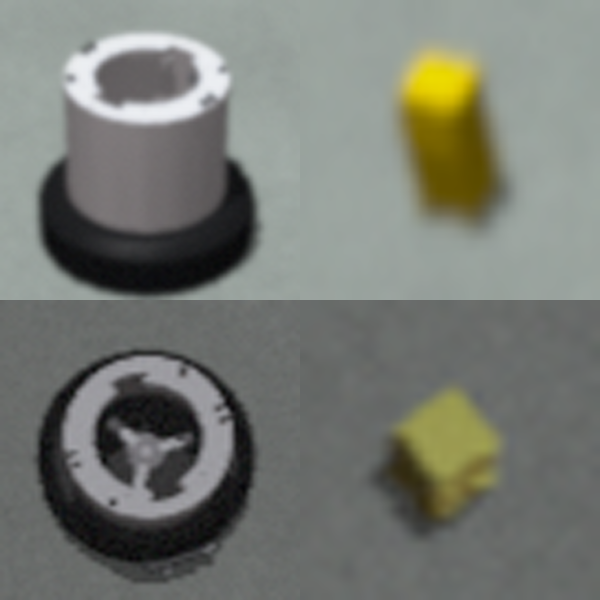

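The grinder crop shows the slots at the upper left and lower right of the mouth. The round pips sit clockwise of them, and the bar pairs 90° on. Now I'll refine the yaws and positions by fitting shape models to each view.

Create fit.py:
```python
from h import *
from scipy.optimize import minimize
S=4
def boxpts(c,s): return np.array([[c[0]+i*s[0]/2,c[1]+j*s[1]/2,c[2]+k*s[2]/2] for i in(-1,1) for j in(-1,1) for k in(-1,1)])
TOW=[boxpts((0,0,.007),(.022,.022,.014)),boxpts((.004,0,.021),(.022,.022,.014)),boxpts((.008,0,.036),(.022,.022,.016))]
BAR=[boxpts((0,0,.0415),(.07,.014,.032))]
t=np.linspace(0,2*np.pi,72,endpoint=False)
ring=lambda r,z:np.c_[r*np.cos(t),r*np.sin(t),0*t+z]
def place(P,x,y,a): c,s=np.cos(a),np.sin(a); return P@np.array([[c,-s,0],[s,c,0],[0,0,1]]).T+[x,y,0]
def render(f,parts,p,roi):
    a,b,l,r=roi; m=np.zeros(((b-a)*S,(r-l)*S),np.uint8)
    for P in parts:
        q=(proj(f,place(P,*p))-[l-.5,a-.5])*S-.5
        cv2.fillConvexPoly(m,cv2.convexHull((q*16).round().astype(np.int32)),255,cv2.LINE_AA,4)
    return cv2.resize(m,(r-l,b-a),interpolation=cv2.INTER_AREA).astype(float)/255
def fit(views,parts,targets,rois,p0,step=(.004,.004,.2)):
    def cost(p): return sum(((cv2.GaussianBlur(render(f,parts,p,R),(0,0),.8)-T)**2).sum() for f,T,R in zip(views,targets,rois))
    best=None
    for da in p0[3] if len(p0)>3 else [0]:
        x0=np.array(p0[:3],float)+[0,0,da]
        sim=np.vstack([x0]+[x0+np.eye(3)[i]*step[i] for i in range(3)])
        o=minimize(cost,x0,method="Nelder-Mead",options=dict(initial_simplex=sim,xatol=1e-5,fatol=1e-4,maxiter=300))
        if best is None or o.fun<best.fun: best=o
    return best.x.round(4),round(best.fun,2)
```

Run:
```python
from fit import *
F=[load("scene0"),load("top0")]
def yel(f,R):
    a,b,l,r=R;i=f["frame"][a:b,l:r].astype(float); y=(i[...,0]+i[...,1])/2-i[...,2]
    s=np.clip(1.6*y/ (i[...,:2].mean(-1)+1) ,0,1); return s
R=[(172,204,222,260),(205,240,355,390)]
T=[yel(f,r) for f,r in zip(F,R)]
print([t.sum() for t in T])
yaws=np.arange(0,6.28,.5)
for nm,i in (("scene",[0]),("top",[1]),("both",[0,1])):
    print("tower",nm,*fit([F[k] for k in i],TOW,[T[k] for k in i],[R[k] for k in i],(.556,-.29,0,yaws)))
def lum(f,R,lo,hi):
    a,b,l,r=R;return np.clip((f["frame"][a:b,l:r].astype(float).mean(-1)-lo)/(hi-lo),0,1)
# lid bar depth-masked
R=[(295,350,345,405),(203,247,157,201)]
# bar pixels: z>0.045 or bright on dark plate
Ts=[]
for f,r in zip(F,R):
    a,b,l,rr=r;z=cloud(f)[a:b,l:rr]
    Ts.append(((z[...,2]>.033)).astype(float))
for nm,i in (("scene",[0]),("top",[1]),("both",[0,1])):
    print("bar",nm,*fit([F[k] for k in i],BAR,[Ts[k] for k in i],[R[k] for k in i],(.562,.317,-.7,[0])))
# plate outline via dark mask (plate z17.5-25.5 r46) height>.012 silhouettes
PL=[np.vstack([ring(.046,.0175),ring(.046,.0255)])]+BAR
for f,r,nm in zip(F,R,("scene","top")):
    a,b,l,rr=r; T_=(cloud(f)[a:b,l:rr,2]>.012).astype(float); print("lid sil",nm,*fit([f],PL,[T_],[r],(.562,.317,-.7)))
# drum
DR=[np.vstack([ring(.056,.045),ring(.056,.145)])]
DK=[ring(.056,.145)]
for f,(a,b,l,r),nm in zip(F,[(165,260,255,345),(195,280,250,330)],("scene","top")):
    i=f["frame"][a:b,l:r].astype(float).mean(-1); z=cloud(f)[a:b,l:r,2]
    # deck plane warp
    g=np.arange(-70,70.5,.5)/1000; X,Y=np.meshgrid(g,g)
    P=np.c_[X.ravel()+.518,Y.ravel()-.027,0*X.ravel()+.145]
    uv=proj(f,P).astype(np.float32).reshape(*X.shape,2)
    W=cv2.remap(f["frame"],uv[...,0],uv[...,1],cv2.INTER_LINEAR)
    W=cv2.resize(cv2.flip(cv2.transpose(W),-1),(562,562))
    cv2.imwrite(f"pics/deck_{nm}.png",W[:,:,::-1]); 
A=cv2.hconcat([cv2.imread("pics/deck_scene.png"),cv2.imread("pics/deck_top.png")]);cv2.imwrite("pics/deck.png",cv2.resize(A,(800,400)))
```

```text
[np.float64(137.77060395564217), np.float64(79.85820158731222)]
tower scene [ 0.5499 -0.3022  0.794 ] 1.6
tower top [ 0.5518 -0.2981  6.977 ] 4.41
tower both [ 0.5514 -0.299   0.7786] 8.71
bar scene [ 0.5595  0.3152 -0.7219] 96.55
bar top [ 0.5626  0.3172 -0.6905] 27.5
bar both [ 0.5609  0.3167 -0.6929] 130.36
lid sil scene [ 0.5614  0.3172 -0.7712] 51.26
lid sil top [ 0.5623  0.3165 -0.6698] 25.78
```

View pics/deck.png

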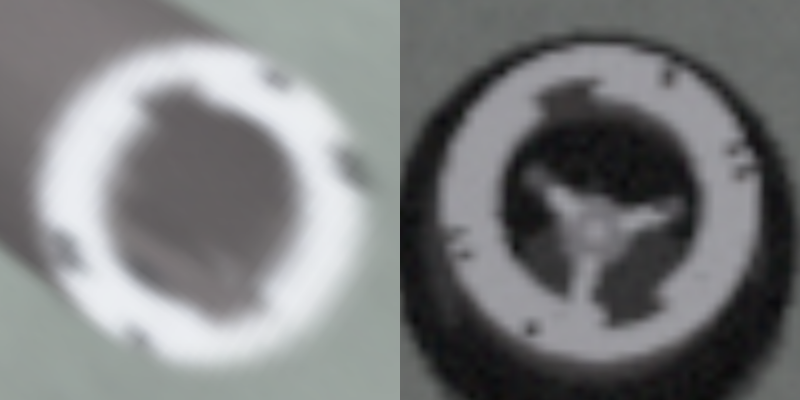

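The deck views give the grinder axis at about (0.517, -0.028) and the slot yaw at about 16.3°: pips at (670,74)/(531,327) and bars at (740,160)/(458,243) in the right panel. The failed print is at about (0.551, -0.300) with yaw 0.78. I'll start with the print.

Create go.py:
```python
import sys,numpy as np
from rig import bot
# target x y z, world angle of tool y (deg)
x,y,z,a=map(float,sys.argv[1:5]); s=bot.state(); R=s["tcp_rot"]
d=R.T@(np.array([x,y,z])-s["tool_pos"]); cur=np.degrees(np.arctan2(R[1,1],R[0,1]))
t=-np.radians((a-cur+90)%180-90)
print("shift",d.round(4),"turn",t.round(4),"or",round(t-np.sign(t)*np.pi,3),"j1,j6",s["joint_positions"][[0,5]].round(2),"t",s["time"],"cur",cur.round(1))
```

```bash
python3 go.py .554 -.298 .15 134.7
```

```text
shift [-0.6264 -0.6332  0.0814] turn -1.18 or 1.962 j1,j6 [ 1.05 -0.12] t 0.1 cur 67.1
```

The rows are not in the units I measure in: shifts go in shares of 0.4 m and turns go in shares of 180 degrees. I convert before sending: -0.27 m is -0.675, -0.24 m is -0.6, 1.2 rad is 0.382.

>>> jog_arm --pt "-0.085 -0.085 0 0.0477" --pt "-0.175 -0.175 0 0.0955" --pt "-0.25 -0.25 0 0.1432" --pt "-0.35 -0.35 0 0.191" --pt "-0.425 -0.425 0 0.2387" --pt "-0.5 -0.5 0 0.2865" --pt "-0.6 -0.6 0 0.3342" --pt "-0.675 -0.675 0 0.382" --finger_gap 0.06

```text
time: 0.9
tool_pos: [0.3675, 0.1741, 0.2312]
tcp_rot: [[0.035, 0.999, 0.0], [0.999, -0.035, 0.0], [0.0, 0.0, -1.0]]
contact_force: [1.2, -0.1, -0.5]
width: 0.0599
grasp_force: 0.0
```

```bash
python3 go.py .554 -.298 .15 134.7
```

```text
shift [-0.4654  0.2027  0.0812] turn 0.7561 or -2.385 j1,j6 [0.27 0.31] t 0.9 cur -2.0
```

In the tool's units: -0.35 m is -0.875, -0.305 m is -0.7625, 0.756 rad is 0.2406.

>>> jog_arm --pt "-0.11 0.05 0 0.0318" --pt "-0.225 0.1 0 0.0637" --pt "-0.325 0.15 0 0.0955" --pt "-0.45 0.2 0 0.1273" --pt "-0.55 0.25 0 0.1592" --pt "-0.65 0.2875 0 0.191" --pt "-0.7625 0.3375 0 0.2228" --pt "-0.875 0.3875 0 0.2406" --finger_gap 0.06

```text
time: 1.7
tool_pos: [0.5123, -0.1803, 0.231]
tcp_rot: [[0.709, 0.705, -0.0], [0.705, -0.709, 0.001], [0.0, -0.001, -1.0]]
contact_force: [0.5, -0.3, 0.3]
width: 0.0605
grasp_force: 0.0
```

```bash
python3 go.py .554 -.298 .15 134.7
```

```text
shift [-0.0534  0.1129  0.0809] turn 0.0022 or -3.139 j1,j6 [-0.47  0.32] t 1.7 cur -45.2
```

In the tool's units: 0.224 m is 0.56, 0.2 m is 0.5.

>>> jog_arm --pt "-0.0625 0.125 0.05 0" --pt "-0.1325 0.25 0.1 0" --pt "-0.1325 0.2825 0.2 0" --pt "-0.1325 0.2825 0.3 0" --pt "-0.1325 0.2825 0.4 0" --pt "-0.1325 0.2825 0.5 0" --pt "-0.1325 0.2825 0.56 0" --pt "-0.1325 0.2825 0.56 0" --finger_gap 0.06

```text
time: 2.5
tool_pos: [0.5515, -0.2938, 0.0028]
tcp_rot: [[0.707, 0.707, -0.008], [0.707, -0.707, 0.006], [-0.002, -0.01, -1.0]]
contact_force: [-0.1, 0.2, -0.2]
width: 0.0599
grasp_force: 0.0
```

```bash
python3 go.py .554 -.298 .006 134.7
```

Run:
```python
from rig import bot
import cv2
f=bot.grab_frame("scene");cv2.imwrite("pics/s1.png",cv2.resize(f["frame"][130:230,180:300,::-1],(720,600),interpolation=cv2.INTER_CUBIC))
```

```text
shift [-0.0013  0.0047 -0.0032] turn 0.0054 or -3.136 j1,j6 [-0.6   0.18] t 2.5 cur -45.0
```

View pics/s1.png

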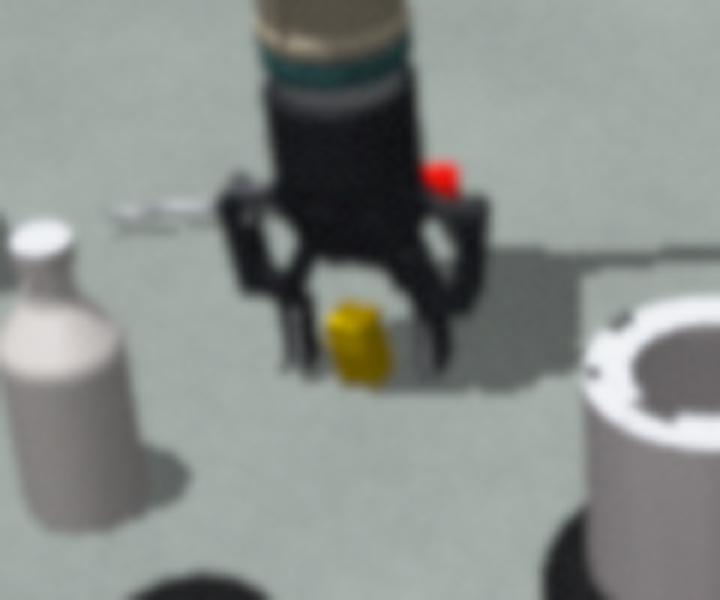

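The print stands between the pads, at (360,345) in the crop, with the fingers at about 300 and 440. I'll let the arm settle and then close.

In the tool's units: -0.001 m is -0.0025.

>>> jog_arm --pt "0 0 -0.0025 0" --pt "0 0 -0.0025 0" --pt "0 0 -0.0025 0" --finger_gap 0.06

```text
time: 2.85
tool_pos: [0.5558, -0.2965, 0.0102]
tcp_rot: [[0.707, 0.708, 0.003], [0.708, -0.707, -0.002], [0.001, 0.003, -1.0]]
contact_force: [-1.4, -0.0, 0.5]
width: 0.0602
grasp_force: 0.0
```

```bash
python3 go.py .554 -.298 .006 134.7
```

```text
shift [-0.0024 -0.0002  0.0042] turn 0.0058 or -3.136 j1,j6 [-0.6   0.18] t 2.85 cur -45.0
```

>>> jog_arm --pt "0 0 0 0" --pt "0 0 0 0" --pt "0 0 0 0" --pt "0 0 0 0" --pt "0 0 0 0" --pt "0 0 0 0" --pt "0 0 0 0" --pt "0 0 0 0" --finger_gap 0.0 --squeeze 25

```text
time: 3.65
tool_pos: [0.5549, -0.2959, 0.0088]
tcp_rot: [[0.707, 0.707, 0.0], [0.707, -0.707, -0.0], [0.0, 0.0, -1.0]]
contact_force: [-0.6, 0.7, 6.1]
width: 0.022
grasp_force: 25.3
```

>>> jog_arm --pt "0 0 -0.1 0" --pt "0 0 -0.225 0" --pt "0 0 -0.35 0" --pt "0 0 -0.45 0" --pt "0 0 -0.525 0" --pt "0 0 -0.525 0"

```text
time: 4.25
tool_pos: [0.557, -0.2974, 0.2234]
tcp_rot: [[0.707, 0.707, 0.008], [0.707, -0.707, -0.006], [0.002, 0.01, -1.0]]
contact_force: [0.4, 0.1, -0.0]
width: 0.0217
grasp_force: 24.7
```

```bash
python3 go.py .517 -.028 .205 134.7
```

```text
shift [ 0.1623 -0.2189  0.0165] turn 0.0056 or -3.136 j1,j6 [-0.6   0.18] t 4.25 cur -45.0
```

In the tool's units: -0.22 m is -0.55, -0.19 m is -0.475.

>>> jog_arm --pt "0.0625 -0.075 0 0" --pt "0.125 -0.175 0 0" --pt "0.2 -0.275 0 0" --pt "0.275 -0.375 0 0" --pt "0.35 -0.475 0 0" --pt "0.4075 -0.55 0 0" --pt "0.4075 -0.55 0 0" --pt "0.4075 -0.55 0.0375 0"

```text
time: 5.05
tool_pos: [0.515, -0.0244, 0.2036]
tcp_rot: [[0.705, 0.709, 0.003], [0.709, -0.705, -0.001], [0.001, 0.003, -1.0]]
contact_force: [0.8, 0.4, -0.8]
width: 0.0219
grasp_force: 24.8
```

>>> jog_arm --pt "0 0 0 0" --pt "0 0 0 0"

```text
time: 5.25
tool_pos: [0.5139, -0.0256, 0.2023]
tcp_rot: [[0.707, 0.707, -0.002], [0.707, -0.707, 0.0], [-0.001, -0.002, -1.0]]
contact_force: [0.5, 0.3, 0.2]
width: 0.0218
grasp_force: 24.8
```

```bash
python3 go.py .517 -.028 .152 134.7
```

Run:
```python
from rig import bot
import cv2
f=bot.grab_frame("scene");cv2.imwrite("pics/s2.png",cv2.resize(f["frame"][120:250,220:370,::-1],(690,598),interpolation=cv2.INTER_CUBIC))
```

```text
shift [0.0006 0.004  0.0503] turn 0.005 or -3.137 j1,j6 [-0.18  0.6 ] t 5.25 cur -45.0
```

View pics/s2.png

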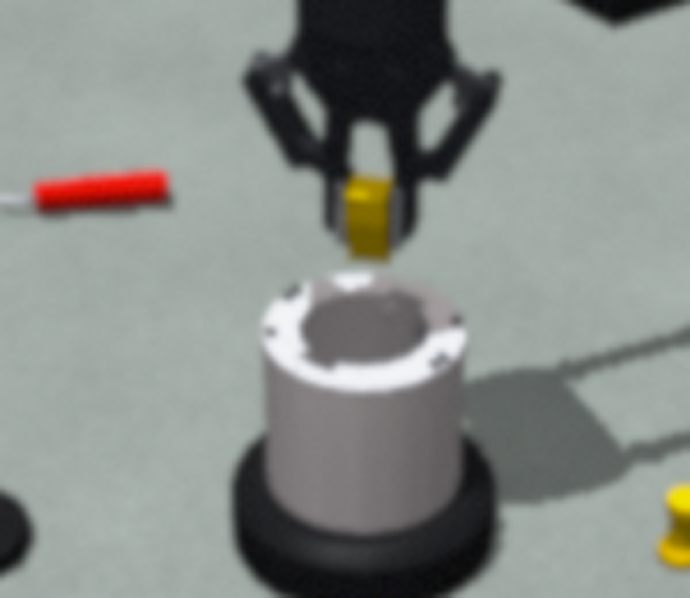

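The print is held at (368,220) in the crop, over the mouth at (365,325). I'll lower it slightly and let go.

In the tool's units: 0.054 m is 0.135, 0.04 m is 0.1.

>>> jog_arm --pt "0 0.01 0.05 0" --pt "0 0.01 0.1 0" --pt "0 0.01 0.135 0" --pt "0 0.01 0.135 0" --pt "0 0.01 0.135 0"

```text
time: 5.8
tool_pos: [0.5176, -0.0284, 0.1497]
tcp_rot: [[0.707, 0.707, 0.0], [0.707, -0.707, -0.0], [0.0, 0.0, -1.0]]
contact_force: [0.1, 0.2, 0.9]
width: 0.0217
grasp_force: 24.8
```

>>> jog_arm --pt "0 0 0 0" --pt "0 0 0 0" --pt "0 0 0 0" --pt "0 0 0 0" --pt "0 0 0 0" --finger_gap 0.042

```text
time: 6.3
tool_pos: [0.5172, -0.0278, 0.1495]
tcp_rot: [[0.707, 0.707, 0.0], [0.707, -0.707, -0.0], [0.0, 0.0, -1.0]]
contact_force: [-0.2, 0.2, 0.3]
width: 0.0424
grasp_force: 0.0
```

>>> jog_arm --pt "0 0 -0.1 0" --pt "0 0 -0.2 0" --pt "0 0 -0.225 0" --finger_gap 0.06

```text
time: 6.6
tool_pos: [0.5195, -0.0282, 0.2438]
tcp_rot: [[0.707, 0.707, 0.008], [0.707, -0.707, -0.001], [0.005, 0.007, -1.0]]
contact_force: [0.2, 0.3, 0.1]
width: 0.06
grasp_force: 0.0
```

```bash
python3 go.py .562 .317 .2 50
```

Run:
```python
from rig import bot
import numpy as np
np.savez("pics/scene1.npz",**bot.grab_frame("scene"))
```

```text
shift [ 0.274  -0.2143  0.0436] turn 1.484 or -1.658 j1,j6 [-0.19  0.6 ] t 6.6 cur -45.0
```

In the tool's units: 0.274 m is 0.685, 0.24 m is 0.6, -1.2 rad is -0.382.

>>> jog_arm --pt "0.0875 -0.0675 0 -0.0477" --pt "0.175 -0.135 0 -0.0955" --pt "0.25 -0.2 0 -0.1432" --pt "0.3425 -0.2675 0 -0.191" --pt "0.425 -0.335 0 -0.2387" --pt "0.5125 -0.4 0 -0.2865" --pt "0.6 -0.47 0 -0.3342" --pt "0.685 -0.535 0 -0.382" --finger_gap 0.06

```text
time: 7.45
tool_pos: [0.5586, 0.319, 0.2375]
tcp_rot: [[-0.409, 0.912, -0.002], [0.912, 0.409, -0.001], [0.0, -0.003, -1.0]]
contact_force: [0.7, -0.3, 0.7]
width: 0.06
grasp_force: 0.0
```

```bash
python3 go.py .562 .317 .1 50
```

```text
shift [-0.0032  0.0027  0.1375] turn -0.4511 or 2.691 j1,j6 [ 0.41 -0.01] t 7.45 cur 24.2
```

In the tool's units: 0.137 m is 0.3425, 0.12 m is 0.3, -0.451 rad is -0.1436.

>>> jog_arm --pt "0 0 0.1 -0.0477" --pt "0 0 0.2 -0.0955" --pt "0 0 0.3 -0.1432" --pt "0 0 0.3425 -0.1436" --pt "0 0 0.3425 -0.1436" --pt "0 0 0.3425 -0.1436" --finger_gap 0.06

```text
time: 8.05
tool_pos: [0.5592, 0.3172, 0.1017]
tcp_rot: [[-0.762, 0.648, -0.001], [0.648, 0.762, -0.0], [0.001, -0.001, -1.0]]
contact_force: [0.6, 0.6, 0.5]
width: 0.0598
grasp_force: 0.0
```

```bash
python3 go.py .562 .317 .03 50
```

Run:
```python
from fit import *
from rig import bot
f=bot.grab_frame("scene");np.savez("pics/scene2.npz",**f)
cv2.imwrite("pics/s3.png",cv2.resize(f["frame"][250:370,310:450,::-1],(700,600),interpolation=cv2.INTER_CUBIC))
```

```text
shift [-0.0023  0.0018  0.0717] turn -0.0069 or 3.135 j1,j6 [ 0.41 -0.46] t 8.05 cur 49.6
```

View pics/s3.png

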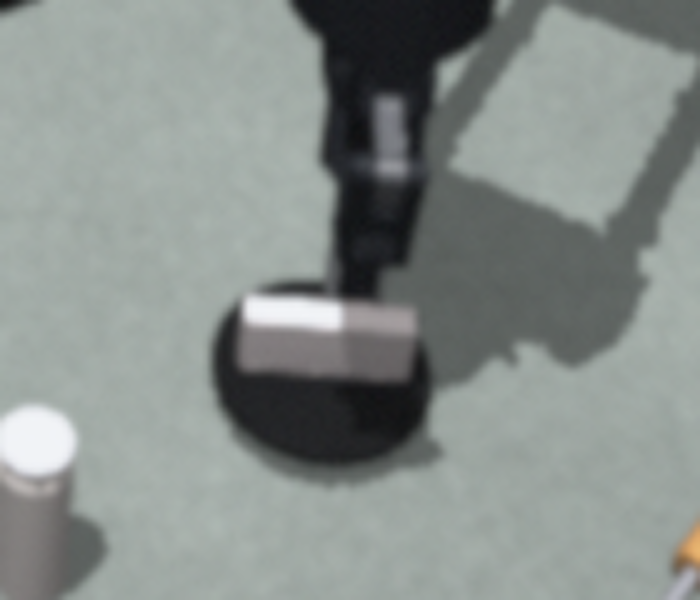

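The tool is at about (375,250) in the crop, above the bar, whose centre is at (328,338). I'll check that sideways offset against the calibration.

Run:
```python
from fit import *
f=load("scene2")
f2=load("scene0");print("bar centre proj",proj(f,[[.562,.317,.0415],[.562,.317,.0575],[.5592,.3172,.1],[.5592,.3172,.12]]).round(1))
to=lambda p:(p-[310,250])*5
print(to(proj(f,[[.562,.317,.0575],[.5592,.3172,.1],[.5592,.3172,.15]])).round())
for s in(1,-1): print(to(proj(f,place(np.array([[s*.035,-.007,.0575],[s*.035,.007,.0575]]),.562,.317,-.695))).round())
```

```text
bar centre proj [[374.4 317.2]
 [375.2 312.2]
 [378.7 297.6]
 [379.9 290.7]]
[[326. 311.]
 [344. 238.]
 [359. 150.]]
[[239. 290.]
 [240. 317.]]
[[412. 305.]
 [415. 332.]]
```

In the tool's units: 0.07 m is 0.175, 0.055 m is 0.1375, -0.007 rad is -0.0022.

>>> jog_arm --pt "-0.005 0.005 0.075 -0.0022" --pt "-0.005 0.005 0.1375 -0.0022" --pt "-0.005 0.005 0.175 -0.0022" --pt "-0.005 0.005 0.175 -0.0022" --pt "-0.005 0.005 0.175 -0.0022" --finger_gap 0.06

```text
time: 8.6
tool_pos: [0.5634, 0.3179, 0.0339]
tcp_rot: [[-0.766, 0.643, 0.002], [0.643, 0.766, 0.001], [-0.001, 0.002, -1.0]]
contact_force: [1.2, 0.1, -0.7]
width: 0.0601
grasp_force: 0.0
```

```bash
python3 go.py .562 .317 .03 50
```

```text
shift [ 0.0005 -0.0016  0.0039] turn 0.0002 or -3.141 j1,j6 [ 0.41 -0.47] t 8.6 cur 50.0
```

>>> jog_arm --pt "0 0 0 0" --pt "0 0 0 0" --pt "0 0 0 0" --pt "0 0 0 0" --pt "0 0 0 0" --pt "0 0 0 0" --pt "0 0 0 0" --pt "0 0 0 0" --finger_gap 0.0 --squeeze 60

```text
time: 9.4
tool_pos: [0.5627, 0.3176, 0.0333]
tcp_rot: [[-0.766, 0.643, 0.001], [0.643, 0.766, 0.001], [-0.001, 0.001, -1.0]]
contact_force: [-0.5, -0.3, 6.0]
width: 0.0128
grasp_force: 59.4
```

```bash
python3 go.py .562 .317 .03 50
```

```text
shift [ 0.0001 -0.0009  0.0033] turn 0.0004 or -3.141 j1,j6 [ 0.41 -0.47] t 9.4 cur 50.0
```

In the tool's units: -0.19 m is -0.475, -0.17 m is -0.425.

>>> jog_arm --pt "0 0 -0.075 0" --pt "0 0 -0.2 0" --pt "0 0 -0.325 0" --pt "0 0 -0.425 0" --pt "0 0 -0.475 0" --pt "0 0 -0.475 0"

```text
time: 10.0
tool_pos: [0.5639, 0.3183, 0.226]
tcp_rot: [[-0.766, 0.642, 0.007], [0.642, 0.766, 0.003], [-0.003, 0.007, -1.0]]
contact_force: [0.1, 0.5, -1.0]
width: 0.0128
grasp_force: 58.9
```

```bash
python3 go.py .517 -.028 .22 106.3
```

```text
shift [-0.1865 -0.2956  0.0046] turn -0.9822 or 2.159 j1,j6 [ 0.41 -0.47] t 10.0 cur 50.0
```

In the tool's units: -0.296 m is -0.74, -0.27 m is -0.675, -0.982 rad is -0.3126.

>>> jog_arm --pt "-0.0625 -0.1 0 -0.0382" --pt "-0.125 -0.2 0 -0.0796" --pt "-0.1875 -0.3 0 -0.1178" --pt "-0.25 -0.4 0 -0.1592" --pt "-0.3125 -0.5 0 -0.2005" --pt "-0.375 -0.6 0 -0.2419" --pt "-0.425 -0.675 0 -0.2865" --pt "-0.4675 -0.74 0 -0.3126"

```text
time: 10.8
tool_pos: [0.5135, -0.0313, 0.2198]
tcp_rot: [[-0.959, -0.283, -0.004], [-0.283, 0.959, 0.001], [0.004, 0.002, -1.0]]
contact_force: [0.2, 0.8, -0.6]
width: 0.0129
grasp_force: 59.0
```

>>> jog_arm --pt "0 0 0 0" --pt "0 0 0 0" --pt "0 0 0 0" --pt "0 0 0 0"

```text
time: 11.2
tool_pos: [0.5151, -0.0284, 0.2216]
tcp_rot: [[-0.96, -0.282, -0.001], [-0.282, 0.96, 0.001], [0.001, 0.001, -1.0]]
contact_force: [-0.0, 0.8, -1.6]
width: 0.0131
grasp_force: 59.2
```

```bash
python3 go.py .517 -.028 .2 106.3
```

Run:
```python
from fit import *
from rig import bot
for n in ("scene","top"):
    f=bot.grab_frame(n);np.savez(f"pics/{n}3.npz",**f)
    if n=="scene":A=cv2.resize(f["frame"][110:260,230:370,::-1],(400,430),interpolation=cv2.INTER_CUBIC)
    else:B=cv2.resize(f["frame"][175:275,240:333,::-1],(400,430),interpolation=cv2.INTER_CUBIC)
cv2.imwrite("pics/s4.png",cv2.hconcat([A,B]))
```

```text
shift [-0.0019 -0.0002  0.0216] turn 0.0009 or -3.141 j1,j6 [-0.19 -2.05] t 11.2 cur 106.4
```

View pics/s4.png

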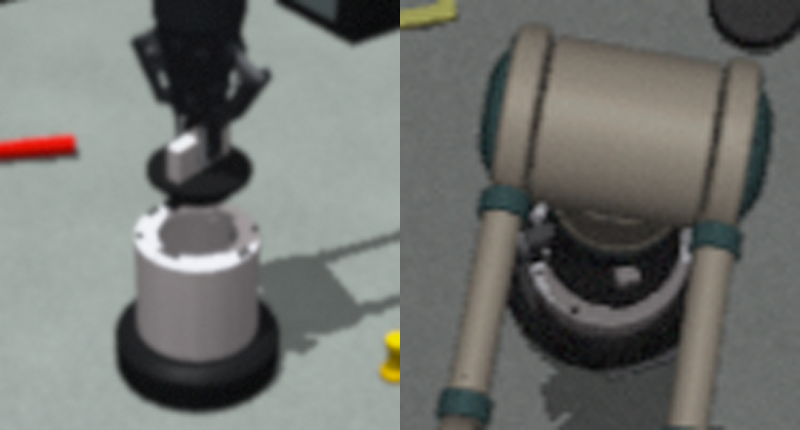

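In the scene crop the lid hangs level over the mouth, with the plate at (200,170), the lug at (175,203) and the deck at (198,240). In the top view the arm hides it. I'll measure the lid and deck in the same scene camera so its calibration error cancels.

Create lidfit.py:
```python
from fit import *
import sys
def lid_fit(f,z0,rows,cols,p0):
    L=[np.vstack([ring(.046,.0175),ring(.046,.0255)]),np.vstack([ring(.033,0),ring(.033,.0175)]),boxpts((0,0,.0035),(.082,.014,.007))]
    L=[P+[0,0,z0] for P in L]; roi=(*rows,*cols); a,b,l,r=roi
    i=f["frame"][a:b,l:r].astype(float).mean(-1)
    T=np.clip((110-i)/70,0,1)
    out=fit([f],L,[T],[roi],p0,(.003,.003,.1)); return out,T
if __name__=="__main__":
    f=load("scene3"); q=proj(f,[.516,-.029,.1883+.0255])[0];print("plate centre px",q.round(1))
    r0=int(q[1])+1
    for z in (.186,.188,.190):
        print(z,lid_fit(f,z,(r0,r0+16),(270,330),(.516,-.029,.285))[0])
    # deck centre in scene0 by inner/outer bright deck: fit ring
    f=load("scene0");R=(176,225,268,332);a,b,l,r=R
    # outer deck only, bright pixels
    i=f["frame"][a:b,l:r].astype(float).mean(-1);T=np.clip((i-165)/40,0,1)
    class _:pass
    def cost(p):
        o=render(f,[ring(.056,.145)],(p[0],p[1],0),R);h=render(f,[ring(.036,.145)],(p[0],p[1],0),R)
        for s in(0,np.pi):h=np.maximum(h,render(f,[boxpts((.037,0,.145),(.014,.02,0))],(p[0],p[1],p[2]+s),R))
        return ((cv2.GaussianBlur(np.clip(o-h,0,1),(0,0),.8)-T)**2).sum()
    x0=np.array([.516,-.0296,.285]);o=minimize(cost,x0,method="Nelder-Mead",options=dict(initial_simplex=np.vstack([x0,x0+[.003,0,0],x0+[0,.003,0],x0+[0,0,.1]])))
    print("deck scene",o.x.round(4),o.fun)
```

```bash
python3 lidfit.py
```

```text
plate centre px [298.6 167.3]
0.186 (array([ 0.507 , -0.0391,  0.4078]), np.float64(42.31))
0.188 (array([ 0.5088, -0.0366,  0.4069]), np.float64(42.63))
0.19 (array([ 0.5106, -0.0342,  0.4159]), np.float64(42.9))
deck scene [ 0.5165 -0.0281  0.306 ] 42.236154452860646
```

Run:
```python
from fit import *
def cross(v,lev):
    s=np.sign(v-lev);k=np.where(s[:-1]!=s[1:])[0];return (k+(lev-v[k])/(v[k+1]-v[k])).round(2)
f=load("scene3");g=f["frame"].astype(float).mean(-1)
for r in range(164,184,2):print(r,cross(g[r,270:330],95)+270)
c=g[:,300];print("col300",g[165:205,300].round().astype(int))
print("col296",g[165:205,296].round().astype(int));print("col306",g[165:205,306].round().astype(int))
for z in(.188,):
  for zz in(.0175,.0255):
    q=proj(f,place(ring(.046,z+zz),.516,-.0285,0));print(zz,q.min(0).round(2),q.max(0).round(2))
f=load("scene0");g=f["frame"].astype(float).mean(-1)
for r in (200,205,210,215,220):print(r,cross(g[r,260:345]-np.linspace(0,0,85),145)+260, g[r,270:280].round(),g[r,318:328].round())
q=proj(f,place(ring(.056,.145),.5165,-.0281,0));print(q.min(0),q.max(0));q=proj(f,place(ring(.056,.1),.5165,-.0281,0));print(q.min(0),q.max(0))
```

```text
164 [282.61 288.3  297.4  315.95]
166 [281.48 288.38 296.71 317.23]
168 [281.01 288.41 295.   295.   297.18 317.73]
170 [281.01 288.49 294.46 317.64]
172 [281.53 289.69 292.95 316.92]
174 [282.72 315.75]
176 [285.35 313.34]
178 [287.69 310.39]
180 [287.4  307.83]
182 [288.75 293.71 295.   295.   302.54]
col300 [ 86  84  81  75  60  42  36  34  34  34  36  34  29  22  15  15  45  84
 112 110 104 102 102 102 102 103 103 104 103 103 104 104 109 134 189 232
 242 242 236 210]
col296 [ 98  97  96  95  95  88  72  52  37  36  34  34  31  23  17  22  52  90
 116 112 104 102 102 102 103 103 102 102 102 104 103 104 109 137 192 232
 242 242 235 209]
col306 [ 38  26  21  21  22  27  32  34  34  34  34  30  25  21  24  52  91 115
 114 104 103 104 100  99  99  99  99  99 100  99  99 105 129 184 231 242
 243 239 221 166]
0.0175 [279.83 160.79] [317.55 180.61]
0.0255 [279.75 158.03] [317.64 177.74]
200 [276.23 280.75 315.08 320.97] [162. 160. 159. 159. 160. 160. 150. 129. 115. 115.] [100.  94. 115. 146. 158. 161. 159. 160. 160. 160.]
205 [276.33 293.72 302.75 320.85] [159. 157. 158. 158. 158. 157. 151. 134. 118. 113.] [ 91.  98. 121. 149. 161. 162. 162. 161. 162. 163.]
210 [276.44 320.71] [160. 161. 160. 159. 158. 157. 152. 136. 118. 111.] [ 91. 100. 126. 153. 162. 163. 164. 165. 166. 164.]
215 [273.65 323.98] [160. 160. 160. 154. 140. 116.  89.  80.  96. 108.] [ 88.  80.  72.  77.  99. 123. 145. 158. 161. 163.]
220 [270.08 327.   327.  ] [147. 119.  78.  44.  33.  34.  40.  65.  95. 108.] [ 88.  75.  51.  27.  20.  21.  37.  70. 110. 145.]
[276.34472587 178.95458444] [320.74123028 204.04278504]
[276.8392576  193.03291675] [320.14400095 218.69338361]
```

In the tool's units: 0.036 m is 0.09, -0.003 m is -0.0075.

>>> jog_arm --pt "-0.0075 0 0.05 0" --pt "-0.0075 0 0.09 0" --pt "-0.0075 0 0.09 0" --pt "-0.0075 0 0.09 0" --pt "-0.0075 0 0.09 0" --pt "-0.0075 0 0.09 0"

```text
time: 11.9
tool_pos: [0.5189, -0.0286, 0.1873]
tcp_rot: [[-0.96, -0.281, 0.002], [-0.281, 0.96, -0.0], [-0.002, -0.001, -1.0]]
contact_force: [-0.3, 0.1, -1.3]
width: 0.0128
grasp_force: 59.1
```

```bash
python3 go.py .518 -.0275 .16 106.3
```

Run:
```python
from fit import *
from rig import bot
f=bot.grab_frame("scene");np.savez("pics/scene4.npz",**f);g=f["frame"].astype(float).mean(-1)
def cross(v,lev):
    s=np.sign(v-lev);k=np.where(s[:-1]!=s[1:])[0];return (k+(lev-v[k])/(v[k+1]-v[k])).round(2)
for r in range(176,190,2):print(r,cross(g[r,270:330],95)+270)
for c in(292,296,300,304):print(c,g[185:212,c].round().astype(int))
z=bot.state()["tool_pos"][2]-.0333
q=proj(f,place(ring(.046,z+.0175),.518,-.0275,0));print(z,q.min(0).round(2),q.max(0).round(2))
q=proj(f,place(ring(.056,.145),.5175,-.0275,0));print(q.min(0).round(2),q.max(0).round(2))
```

```text
shift [0.0006 0.0014 0.0273] turn -0.0001 or 3.142 j1,j6 [-0.19 -2.04] t 11.9 cur 106.3
176 [281.57 286.85 295.91 314.23]
178 [280.59 286.97 295.36 315.43]
180 [280.06 286.96 296.09 315.94]
182 [280.06 287.19 294.08 316.   316.  ]
184 [280.98 287.91 292.22 315.56]
186 [282.68 314.47]
188 [284.01 312.68]
292 [ 84  59  39  35  31  23  21  18  37  62  86  98 103 114 149 198 230 238
 225 179 140 130 129 129 128 128 128]
296 [ 35  34  36  36  34  28  20  20  32  60  90 100 104 114 147 200 234 241
 235 209 159 132 129 127 128 126 128]
300 [ 34  35  34  34  33  28  22  17  32  64  91 102 104 114 144 196 233 241
 236 210 156 126 123 121 121 121 120]
304 [ 34  35  35  34  30  23  18  30  55  80  95 101 105 120 153 201 234 240
 231 196 146 121 117 117 117 116 117]
0.15384916153335476 [279.69 172.71] [316.73 193.03]
[276.13 179.17] [320.57 204.3 ]
```

The rows are not in the units I measure in: shifts go in shares of 0.4 m and turns go in shares of 180 degrees. I convert before sending: 0.013 m is 0.0325, 0.001 m is 0.0025.

>>> jog_arm --pt "0.0025 0.0025 0 0" --pt "0.0025 0.0025 0.0125 0" --pt "0.0025 0.0025 0.025 0" --pt "0.0025 0.0025 0.0325 0" --pt "0.0025 0.0025 0.0325 0" --pt "0.0025 0.0025 0.0325 0"

```text
time: 12.55
tool_pos: [0.5169, -0.028, 0.1731]
tcp_rot: [[-0.96, -0.28, -0.0], [-0.28, 0.96, 0.0], [0.0, 0.0, -1.0]]
contact_force: [-0.1, 0.1, -1.5]
width: 0.0131
grasp_force: 59.1
```

```bash
python3 go.py .5175 -.028 .1608 106.3
```

```text
shift [-0.0005 -0.0002  0.0123] turn -0.0003 or 3.141 j1,j6 [-0.19 -2.04] t 12.55 cur 106.3
```

No contact, so the lugs are already in the slots. Continuing down.

In the tool's units: 0.011 m is 0.0275, 0.008 m is 0.02.

>>> jog_arm --pt "0 0 0.01 0" --pt "0 0 0.02 0" --pt "0 0 0.02 0" --pt "0 0 0.0275 0" --pt "0 0 0.0275 0" --pt "0 0 0.0275 0" --pt "0 0 0.0275 0"

```text
time: 13.25
tool_pos: [0.5171, -0.028, 0.1624]
tcp_rot: [[-0.96, -0.28, 0.0], [-0.28, 0.96, 0.0], [-0.0, -0.0, -1.0]]
contact_force: [-0.7, 0.1, -0.8]
width: 0.0129
grasp_force: 59.1
```

```bash
python3 go.py .5175 -.028 .1608 106.3
```

```text
shift [-0.0004 -0.0001  0.0016] turn -0.0003 or 3.141 j1,j6 [-0.19 -2.04] t 13.25 cur 106.3
```

In the tool's units: 0.003 m is 0.0075, 0.002 m is 0.005.

>>> jog_arm --pt "0 0 0.0025 0" --pt "0 0 0.005 0" --pt "0 0 0.0075 0" --pt "0 0 0.0075 0" --pt "0 0 0.0075 0"

```text
time: 13.75
tool_pos: [0.5172, -0.0281, 0.1608]
tcp_rot: [[-0.96, -0.28, 0.001], [-0.28, 0.96, -0.0], [-0.001, -0.001, -1.0]]
contact_force: [-2.7, -0.4, 7.7]
width: 0.0128
grasp_force: 60.4
```

Seated at exactly the expected height. Now the clockwise turn.

In the tool's units: 0.4 rad is 0.1273.

>>> jog_arm --pt "0 0 0 0" --pt "0 0 0 0.0191" --pt "0 0 0 0.0382" --pt "0 0 0 0.0573" --pt "0 0 0 0.0764" --pt "0 0 0 0.0955" --pt "0 0 0 0.1146" --pt "0 0 0 0.1273" --squeeze 80

```text
time: 14.55
tool_pos: [0.5174, -0.0279, 0.1608]
tcp_rot: [[-0.993, 0.117, 0.002], [0.117, 0.993, -0.0], [-0.002, 0.0, -1.0]]
contact_force: [-2.1, 0.1, 7.3]
width: 0.0125
grasp_force: 78.6
```

>>> jog_arm --pt "0 0 0 0.0191" --pt "0 0 0 0.0382" --pt "0 0 0 0.0573" --pt "0 0 0 0.0764" --pt "0 0 0 0.0955" --pt "0 0 0 0.1114" --pt "0 0 0 0.1225" --pt "0 0 0 0.1225"

```text
time: 15.35
tool_pos: [0.5173, -0.028, 0.1608]
tcp_rot: [[-0.877, 0.48, 0.002], [0.48, 0.877, -0.0], [-0.002, 0.001, -1.0]]
contact_force: [-2.4, -0.1, 6.9]
width: 0.0123
grasp_force: 78.6
```

```bash
python3 go.py .5175 -.028 .1608 61.3
```

```text
shift [-0.0001  0.0001  0.    ] turn 0.0004 or -3.141 j1,j6 [-0.19 -1.26] t 15.35 cur 61.3
```

>>> jog_arm --pt "0 0 0 0" --pt "0 0 0 0" --pt "0 0 0 0" --pt "0 0 0 0"

```text
time: 15.75
tool_pos: [0.5173, -0.028, 0.1608]
tcp_rot: [[-0.877, 0.48, 0.002], [0.48, 0.877, -0.0], [-0.002, 0.001, -1.0]]
contact_force: [-1.5, 0.6, 7.7]
width: 0.0126
grasp_force: 78.6
```

```bash
python3 go.py .5175 -.028 .1608 61.3
```

Run:
```python
from fit import *
from rig import bot
s=bot.state();print(s["torque"].round(2),s["qvel"].round(3))
F={n:bot.grab_frame(n) for n in("scene","top")}
A=cv2.resize(F["scene"]["frame"][120:260,230:370,::-1],(400,400),interpolation=cv2.INTER_CUBIC);B=cv2.resize(F["top"]["frame"][175:275,240:340,::-1],(400,400),interpolation=cv2.INTER_CUBIC)
cv2.imwrite("pics/s5.png",cv2.hconcat([A,B]))
```

```text
shift [-0.0001  0.0001  0.    ] turn 0.0007 or -3.141 j1,j6 [-0.19 -1.26] t 15.75 cur 61.3
[0.11 0.31 0.22] [-0.002 -0.002  0.001  0.001  0.002 -0.   ]
```

View pics/s5.png

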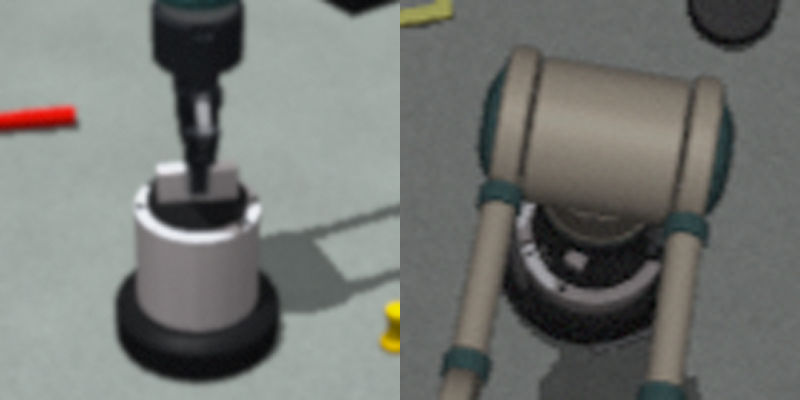

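The lid lies flat on the deck. Its bar, spanning (157–240, 185) in the left panel, points at the round pips at (138,203) and (258,197). The wrist moment of 0.22 N m matches the ring's spring torque at the mark, so I'm handing in.

```bash
python3 -c "
from rig import bot
print(bot.hand_in())"
```

```text
the job is handed in; nothing more can be done
None
```

I handed the job in at about 16 s: the failed print was dropped into the grinder chamber, and the lid is seated flat, turned to the half-turn mark and still gripped at about 79 N; the hand-in returned no verdict.

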